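Hold the lid over the counted tray

ROBOT

A 6-joint arm with a two-finger parallel gripper is mounted at the origin on a cart in front of the work surface, level with it; the furniture and walls round the work are solid. World frame = base frame: x ahead of the robot, y to its left, z up, the work surface at z = 0. Lengths are in mm, angles in degrees, forces in N, time in s.
With the tool pointing down it reaches from about 350 to 850 mm from the base axis. Payload 8.1 kg.
Tool frame: the origin (TCP) lies at the very end of the fingers, on their centre line; the grasp point (between the pads) lies 19 mm behind it (r.grasp_offset is the distance from the TCP to the grasp point, in mm); z points along the fingers, y is the line along which they close (so a half turn about z gives the same grasp; the last joint's range is limited). The gripper opens to 85 mm and grips with 20 to 120 N. Pads are 22 mm wide; open, the fingers measure 114 mm over their backs; the gripper's body (76 mm by 85 mm) begins 54 mm behind the grasp point. The pads swing forward as they close: fully open they stand 13 mm farther back than shut.
Start: joints at [65.867, 7.471, 85.268, -0, 87.261, -4.893], TCP at [197.693, 566.5, 231.292] pointing down, gripper open.
Joint ranges: [-169.43, 169.43], [-51.17, 129.36], [1.28, 143.12], [-76.62, 256.62], [0, 156.53], [-152.29, 152.29]. Speed limits (degrees/s): [136.94, 136.94, 159.86, 180, 180, 180].

INTERFACE

Orientations are given as [roll, pitch, yaw] about the fixed x, y, z axes, in that order (R = Rz(yaw) Ry(pitch) Rx(roll)).
In Python, from bench import r gives the robot as it stands.
- The arm moves only by the tool carry_out, never from a script. Its argument "commands" is a list of rows, each an object with "jaw": the finger opening in m, from 0 to 0.0854; "translation": the shift along the tool's x, y, z in m, a list of three; "spin": the turn about the tool's z in rad. A call has exactly 8 rows; each row shifts and turns the commanded pose from where the row before left it, along the tool's axes as they then stand; what a row does not reach is not made up. A row lasts 1/12 s, in which the tool goes at most 41.7 mm and 7.16 degrees, less where a joint would pass 70% of its speed; a pose out of reach is approached as far as the arm can. A call is refused whole if a number of a shift passes 0.0417 or a number of a turn 0.125, either way. A call with a gripper value outside its range is refused whole. The fingers move at their own pace and stop on an object; "squeeze" is the grip in N (left out, the last holds). Time passes only in rows, so rows that do not move let the fingers close, or fill a call up. It gives the time, the measured TCP pose, the force, the opening and the grip force at its end, in the units of the state.
- r.sense(): the state, without advancing time (a new reading comes with each control period).
- r.snapshot(name): name is "side" or "top"; returns a dict with "pixels" (420x560x3 uint8, blue, green, red), "K" (3x3 intrinsics, pixels), "extrinsics" (4x4, takes a point from camera to world coordinates). Camera axes: x right, y down, z forward; pixel columns grow to the right and rows downward; lengths in mm; the calibration is good to about 2 mm. A picture is of the moment at which its call begins. There is no depth.
- r.hand_in(): hands the job in; it is judged then, once.
Trained networks look in a picture, given as the dict that the camera call returned (one of the last four; its "shot" number tells which), for a name from the list of things; names that differ only in an ending like _2 or _b are one class to them, and where a whole thing is asked for, a point or a joint stands for the part that bears it (a point fixed in the world has none). Each returns a list of dicts, best first, with "score" (0 to 1); they miss things now and then, are a little off and sometimes report something else, mostly with a low value. They report only what shows in the picture. A call takes as long as a camera call.
- r.spot_in(picture, target): "xy" ([column, row] in pixels, amid what is visible of it).
- r.regions_of(picture, target): "pixels" (420x560 bool, what is visible of it) and "xy" ([column, row] in pixels, amid what is visible of it).
- r.landmark_of(picture, target): "xy" ([column, row] in pixels: a listed point, or the origin of a listed thing).
The state is a dict: "time": time; "joint_pos": joint angles; "qd": joint speeds; "joint_efforts": joint torques, N m; "tool_pos": TCP position; "tcp_rot": TCP orientation; "ft_force": force on the tool from outside, world axes, zero at the start; "wrist_torque": the same for the moment, N m; "finger_gap": finger opening in mm; "grip_force": force on a finger pad.
Only numpy, scipy, OpenCV 4.12 (cv2) and the standard library are available. Lean on these libraries where they do the work, as an engineer would, in place of code of your own. Each camera call takes 0.05 s, during which the arm holds its last target. There are 200 camera calls.

TASK

Count exactly three of the four battery cells into the open tray and leave the fourth lying on the bench. Then take the tray's lid by its handle, lift it higher than the cash box that stands between, carry it over, and hold it level about one centimetre above the tray's rim, centred and lined up with the tray (long side over long side) but not touching it, so that a colleague can check the count before it goes on; finish still holding the lid there in the gripper. Do not push the tray or the other things on the bench out of place.

Things in the scene. Friction and masses are not known exactly. Their poses are not given: they have to be found in the camera images.
- tray: open rectangular bin of thin sheet, outside 130 (its x) x 140 (its y) x 50 mm high, walls 3 mm, floor 2 mm thick; stands loose (0.5 kg) on the bench to the left or to the right of the cash box. Origin: centre of its underside, z up
- tray_rim (a point): centre of the tray's open mouth, 50 mm above the tray's origin, level with the top edge of its walls; axes as the tray's
- lid: the tray's grey plastic lid, 143 (its x) x 153 (its y) mm, about 0.2 kg, lying right way up on the bench on the other side of the cash box from the tray. Flat top 12 mm above its lower edge; the skirt round it, 8 mm deep, fits over the tray's rim with 4 mm play all round when lid x lies along tray x (either way round). Origin: centre of the lid at its lower edge, z up
- lid_handle (a point): middle of the handle bar on top of the lid, 36 mm above the lid's origin. The bar runs along the lid's x, 84 mm long, 14 mm wide (across y), from 27 to 45 mm above the lid's lower edge, standing on two feet 12 to 27 mm up, 70 mm apart; grip it across its 14 mm width. Axes as the lid's
- cell_1: a cylindrical battery cell lying on its side, 15 mm thick and 50 mm long (along its y), 23 g, loose on the front strip of the bench; one of four alike, any three will do; it does not roll (its sides count as flat). Origin: centre of its underside (7.5 mm below its axis), z up
- cell_2: a cylindrical battery cell lying on its side, 15 mm thick and 50 mm long (along its y), 23 g, loose on the front strip of the bench; one of four alike, any three will do; it does not roll (its sides count as flat). Origin: centre of its underside (7.5 mm below its axis), z up
- cell_3: a cylindrical battery cell lying on its side, 15 mm thick and 50 mm long (along its y), 23 g, loose on the front strip of the bench; one of four alike, any three will do; it does not roll (its sides count as flat). Origin: centre of its underside (7.5 mm below its axis), z up
- cell_4: a cylindrical battery cell lying on its side, 15 mm thick and 50 mm long (along its y), 23 g, loose on the front strip of the bench; one of four alike, any three will do; it does not roll (its sides count as flat). Origin: centre of its underside (7.5 mm below its axis), z up
- cash_box: closed steel cash box, fixed to the bench in the middle, between tray and lid: 161 (its x) x 206 (its y) mm, 98 mm high to the top of the handle on its lid, turned so that its y lies roughly along the world's x. Origin: centre of its underside
- jar_nuts: bystander: jar with dark lid, 48 mm across, 74 mm high, behind the work; origin: centre of its underside
- jar_screws: bystander: jar, 52 mm across, 66 mm high, behind the work; origin: centre of its underside
- flux_tin: bystander: flat round tin, 56 mm across, 20 mm high, at the front edge; origin: centre of its underside
- tape_black: bystander: roll of tape lying flat, 62 mm across, 19 mm high, at the front edge; origin: centre of its underside
- side_cutter: bystander: small pliers lying flat, 142 (its x) x 60 x 15 mm, front right; origin: centre of its underside
- hex_keys: bystander: folded hex key set, 28 x 95 (its y) x 20 mm, front left; origin: centre of its underside
- multimeter: bystander: hand meter on its back, 146 (its x) x 69 x 47 mm, at the left; origin: centre of its underside

How it is judged:
By the outcome, as a careful person would: the job done as asked, in the order asked, and still so for the second after the job is handed in, while the arm keeps its last pose, push and grip.
It also fails if it takes over 67 s, if anything falls off the work surface, if the arm or the gripper's body presses on something with over 40 N, if the wrist force passes 120 N, or if a joint passes its speed limit or range.

## Working session

There is one attempt and no reset: what is moved stays moved. The work goes in short steps, Python scripts to look and compute and a tool call to move; the robot and the scene stay as the last step left them, time stands still between calls to the robot, and variables do not carry over. Pictures are saved under pics/ and viewed, at most 10 in all, crops included, and the job is handed in when it is done.

Besides the shell and the picture viewer there is one more tool, called after ">>>" by a JSON object that holds its "api" and its "payload", one argument or row to a line. carry_out: Moves the arm, as the interface text tells. Its arguments: {"type":"object","properties":{"commands":{"type":"array","items":{"type":"object","properties":{"jaw":{"type":"number"},"translation":{"type":"array","items":{"type":"number"}},"spin":{"type":"number"}}}},"squeeze":{"type":"number"}},"required":["commands"]}

```bash
mkdir -p pics; ls
cat > h.py <<'E'
import numpy as np, cv2
from bench import r
def ray(p,xy,z):
    K=np.array(p["K"]);T=np.array(p["extrinsics"])
    d=T[:3,:3]@np.linalg.solve(K,[xy[0],xy[1],1]);o=T[:3,3]
    return (o+d*(z-o[2])/d[2])[:2]
def proj(p,X):
    K=np.array(p["K"]);T=np.linalg.inv(np.array(p["extrinsics"]))
    c=T[:3,:3]@np.array(X,float)+T[:3,3];u=K@c;return u[:2]/u[2]
def snap(n,f=None):
    p=r.snapshot(n)
    if f: cv2.imwrite("pics/"+f,p["pixels"])
    return p
def rect(p,m,z):
    c=max(cv2.findContours(m.astype(np.uint8),cv2.RETR_EXTERNAL,cv2.CHAIN_APPROX_NONE)[0],key=cv2.contourArea)
    w=np.array([ray(p,q[0],z) for q in c],np.float32)
    return cv2.minAreaRect(w),w
E
cat > a.py <<'E'
from h import *
np.set_printoptions(precision=1,suppress=True)
s=r.sense();print(s["time"],s["tool_pos"],s["tcp_rot"],s["finger_gap"])
for n in("top","side"):
    p=snap(n,n+"0.png");print(n,np.array(p["extrinsics"])[:3,3])
    for t,z in(("tray",50),("lid",12),("cell_1",7.5),("cash_box",80)):
        for d in r.regions_of(p,t)[:6]:
            R,_=rect(p,d["pixels"],z);print(t,round(d["score"],2),np.array(d["xy"]),"rect",np.array(R[0]),np.array(R[1]),round(R[2],1))
    for t,z in(("tray",0),("tray_rim",50),("lid",0),("lid_handle",36),("cell_1",0),("cash_box",0)):
        for d in r.landmark_of(p,t)[:5]: print("lm",t,round(d["score"],2),np.array(d["xy"]),ray(p,d["xy"],z))
E
python3 a.py
```

```text
pics
0.0 [197.5 566.  230.3] [-179.9   -0.   160.8] 85.07481484842236
top [ 372.2  -19.8 1116.7]
tray 0.74 [369.6 203.8] rect [ 596.5 -295.7] [137.2 152.7] 2.2
lid 0.87 [212.2 218.3] rect [566.2 159.4] [154.3 143.9] 87.2
cell_1 0.65 [301.3 254. ] rect [ 453.3 -101.5] [39.9 10.6] 13.0
cell_1 0.55 [263.2 256.2] rect [438.7  17.6] [13.4 47.5] 75.8
cell_1 0.54 [221.9 258.8] rect [442.1 135.1] [12.  43.4] 72.3
cell_1 0.51 [341.7 262.3] rect [ 433.7 -217.1] [11.3 41.5] 76.5
cash_box 0.63 [293.3 177.6] rect [659.6 -73.3] [158.3 216.1] 87.0
lm tray 0.91 [367.2 204.7] [ 597.7 -300.9]
lm tray 0.21 [225.9 282.2] [372.7 117.5]
lm tray_rim 0.95 [372.1 200. ] [ 601.2 -302.9]
lm lid 0.67 [213.7 216.6] [565.  156.4]
lm lid 0.5 [347.  155.4] [ 751.5 -246.7]
lm lid_handle 0.98 [211.9 215.4] [562.3 156. ]
lm lid_handle 0.18 [231.9 154.9] [743.4 100.5]
lm cell_1 0.6 [260.  257.1] [444.2  19.1]
lm cell_1 0.59 [343.7 259.9] [ 434.3 -224.6]
lm cell_1 0.57 [301.  252.4] [ 457.  -100.7]
lm cell_1 0.45 [219.7 259.8] [437.1 136.5]
lm cash_box 0.78 [292.5 183.2] [665.4 -79.1]
side [583.4 844.4 523.9]
tray 0.68 
[... 167 characters left out ...]
] 86.8
cell_1 0.69 [328.1 263.8] rect [441.6 130.7] [24.9 49.8] 70.6
cell_1 0.45 [309.2 214.1] rect [ 452.3 -102.4] [54.8 31.9] 13.3
cash_box 0.9 [228.7 212.9] rect [664.4 -13.5] [280.3 205. ] 86.9
cash_box 0.73 [327.6 265.8] rect [461.8 231.2] [24.5 44.3] 74.9
lm tray 0.75 [258.  189.3] [ 595.4 -291. ]
lm tray 0.73 [318.3 183.6] [ 405.7 -329.8]
lm tray_rim 0.59 [258.2 173. ] [ 594.1 -299.9]
lm lid 0.91 [273.4 281. ] [561.5 162.5]
lm lid_handle 0.76 [269.9 264.1] [568.5 153.2]
lm cell_1 0.61 [322.6 242.8] [439.5  17.5]
lm cell_1 0.57 [310.  220.5] [457.7 -92.4]
lm cell_1 0.54 [327.9 267.7] [441.7 118.5]
lm cell_1 0.46 [314.6 200.3] [ 431.4 -211.7]
lm cash_box 0.63 [231.2 225.9] [663.1 -68.4]
```

```bash
python3 -c "
import cv2
p=cv2.imread('pics/top0.png');cv2.imwrite('pics/top0c.png',cv2.resize(p[110:310,150:430],None,fx=2.85,fy=2.85,interpolation=cv2.INTER_CUBIC))"
```

```text
(no output)
```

View pics/top0c.png

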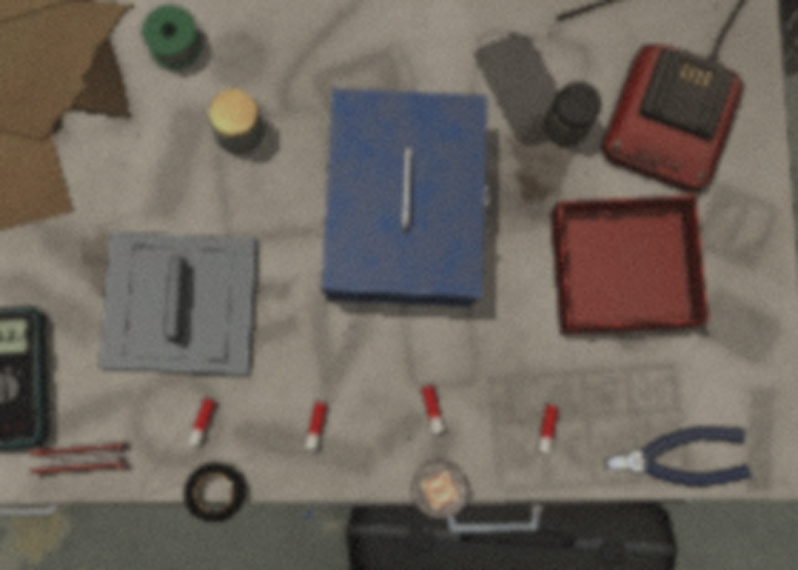

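View pics/side0.png

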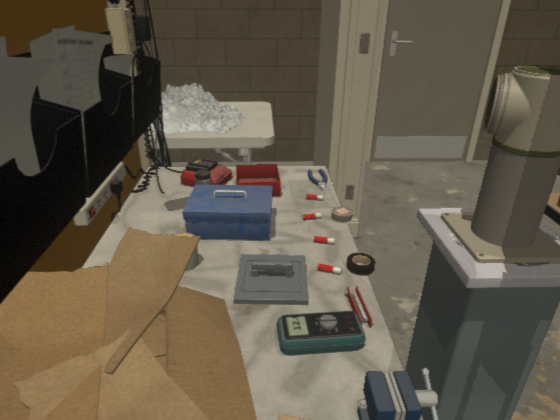

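The top view shows the tray at right (crop ≈630,265), the lid at left (178,305) and the cash box between them. The four cells are along the front at crop (202,422), (317,425), (432,408) and (548,428). The side view agrees with this. I'll take the three cells nearest the tray and leave the one near the lid at y≈135.

```bash
cat > go.py <<'E'
import sys
from h import *
# go.py x y z yaw : tool-frame shift (mm) and spin (rad) from measured pose
s=r.sense();P=np.array(s["tool_pos"]);w=np.radians(s["tcp_rot"][2]);x,y,z,yaw=map(float,sys.argv[1:5])
d=np.array([x,y,z])-P;c,sn=np.cos(w),np.sin(w)
print("t",round(s["time"],2),"pos",P.round(1),"rot",np.round(s["tcp_rot"],1),"gap",round(s["finger_gap"],1))
dy=(yaw-np.degrees(w)+180)%360-180
print("shift",np.round([c*d[0]+sn*d[1],sn*d[0]-c*d[1],-d[2]],1),"spin",round(-np.radians(dy),3))
E
cat > fit.py <<'E'
from h import *
from scipy.optimize import least_squares
# fit x,y,yaw of a box-like region (outline = hull of projected corners) in the pictures
def fit(obs,lx,ly,z0,z1,x0):
    C=np.array([[a*lx/2,b*ly/2,z] for a in(-1,1) for b in(-1,1) for z in(z0,z1)])
    def f(v):
        c,s=np.cos(v[2]),np.sin(v[2]);W=C@np.array([[c,s,0],[-s,c,0],[0,0,1]])+[v[0]*100,v[1]*100,0];e=[]
        for p,q in obs:
            h=cv2.convexHull(np.array([proj(p,X) for X in W],np.float32))
            e+=[cv2.pointPolygonTest(h,(float(a),float(b)),True) for a,b in q]
        return e
    R=least_squares(f,[x0[0]/100,x0[1]/100,np.radians(x0[2])],loss="soft_l1",diff_step=1e-3,x_scale=.05)
    return R.x[0]*100,R.x[1]*100,np.degrees(R.x[2]),np.sqrt(np.mean(np.square(f(R.x))))
def outline(p,t):
    m=r.regions_of(p,t)[0]["pixels"].astype(np.uint8)
    c=max(cv2.findContours(m,cv2.RETR_EXTERNAL,cv2.CHAIN_APPROX_NONE)[0],key=cv2.contourArea)
    return cv2.convexHull(c)[:,0] if t!="x" else c[:,0]
if __name__=="__main__":
    T=snap("top");S=snap("side")
    for nm,o in(("top",[T]),("both",[T,S])):
        print(nm,"tray",np.round(fit([(p,outline(p,"tray")) for p in o if p is T],130,140,0,50,(600,-302,1)),1))
        print(nm,"lid",np.round(fit([(p,outline(p,"lid")) for p in o],143,153,0,12,(565,157,-3)),1))
    hm=r.regions_of(T,"lid_handle");print([(round(d["score"],2),d["xy"],int(d["pixels"].sum())) for d in hm])
E
python3 fit.py
```

```text
top tray [ 512.2 -152.1  -80.4    2. ]
top lid [ 5.667e+02  1.613e+02 -3.500e+00  4.000e-01]
both tray [ 512.2 -152.1  -80.4    2. ]
both lid [564.8 160.1  -3.1   0.7]
[(0.89, [212.7, 215.8], 2552)]
```

>>> {"api": "carry_out", "payload": {
  "commands": [
    {"translation": [-0.0255, -0.0274, 0.008], "jaw": 0.05},
    {"translation": [-0.0255, -0.0274, 0.008], "jaw": 0.05},
    {"translation": [-0.0255, -0.0274, 0.008], "jaw": 0.05},
    {"translation": [-0.0255, -0.0274, 0.008], "jaw": 0.05},
    {"translation": [-0.0255, -0.0274, 0.008], "jaw": 0.05},
    {"translation": [-0.0255, -0.0274, 0.008], "jaw": 0.05},
    {"translation": [-0.0255, -0.0274, 0.008], "jaw": 0.05},
    {"translation": [-0.0255, -0.0274, 0.008], "jaw": 0.05}
  ],
  "squeeze": 40
}}

```text
invalid input
```

>>> {"api": "carry_out", "payload": {
  "commands": [
    {"translation": [-0.0255, -0.0274, 0.008], "spin": 0, "jaw": 0.05},
    {"translation": [-0.0255, -0.0274, 0.008], "spin": 0, "jaw": 0.05},
    {"translation": [-0.0255, -0.0274, 0.008], "spin": 0, "jaw": 0.05},
    {"translation": [-0.0255, -0.0274, 0.008], "spin": 0, "jaw": 0.05},
    {"translation": [-0.0255, -0.0274, 0.008], "spin": 0, "jaw": 0.05},
    {"translation": [-0.0255, -0.0274, 0.008], "spin": 0, "jaw": 0.05},
    {"translation": [-0.0255, -0.0274, 0.008], "spin": 0, "jaw": 0.05},
    {"translation": [-0.0255, -0.0274, 0.008], "spin": 0, "jaw": 0.05}
  ],
  "squeeze": 40
}}

```text
time: 2.17
tool_pos: [318.4, 290.8, 167.1]
tcp_rot: [180.0, 0.0, 160.8]
ft_force: [-0.2, 0.4, 0.5]
finger_gap: 50.1
grip_force: 0.0
```

>>> {"api": "carry_out", "payload": {
  "commands": [
    {"translation": [-0.0255, -0.0274, 0.008], "spin": 0, "jaw": 0.05},
    {"translation": [-0.0255, -0.0274, 0.008], "spin": 0, "jaw": 0.05},
    {"translation": [-0.0255, -0.0274, 0.008], "spin": 0, "jaw": 0.05},
    {"translation": [-0.0255, -0.0274, 0.008], "spin": 0, "jaw": 0.05},
    {"translation": [-0.0255, -0.0274, 0.008], "spin": 0, "jaw": 0.05},
    {"translation": [-0.0255, -0.0274, 0.008], "spin": 0, "jaw": 0.05},
    {"translation": [-0.0255, -0.0274, 0.008], "spin": 0, "jaw": 0.05},
    {"translation": [-0.0255, -0.0274, 0.008], "spin": 0, "jaw": 0.05}
  ]
}}

```text
time: 2.83
tool_pos: [439.1, 16.2, 103.3]
tcp_rot: [180.0, 0.1, 160.7]
ft_force: [0.2, 0.7, 0.7]
finger_gap: 49.6
grip_force: 0.0
```

```bash
python3 go.py 440 18 2.5 165.8
```

```text
t 2.83 pos [439.1  16.2 103.3] rot [1.800e+02 1.000e-01 1.607e+02] gap 49.6
shift [ -0.3   2.  100.8] spin -0.088
```

>>> {"api": "carry_out", "payload": {
  "commands": [
    {"translation": [0, 0.002, 0.03], "spin": -0.088, "jaw": 0.05},
    {"translation": [0, 0, 0.03], "spin": 0, "jaw": 0.05},
    {"translation": [0, 0, 0.025], "spin": 0, "jaw": 0.05},
    {"translation": [0, 0, 0.01], "spin": 0, "jaw": 0.05},
    {"translation": [0, 0, 0.005], "spin": 0, "jaw": 0.05},
    {"translation": [0, 0, 0], "spin": 0, "jaw": 0.05},
    {"translation": [0, 0, 0], "spin": 0, "jaw": 0},
    {"translation": [0, 0, 0], "spin": 0, "jaw": 0}
  ]
}}

```text
time: 3.5
tool_pos: [440.7, 20.1, 5.1]
tcp_rot: [180.0, 0.2, 165.8]
ft_force: [-0.2, 0.3, 0.2]
finger_gap: 26.3
grip_force: 0.0
```

>>> {"api": "carry_out", "payload": {
  "commands": [
    {"translation": [0, 0, 0], "spin": 0, "jaw": 0},
    {"translation": [0, 0, 0], "spin": 0, "jaw": 0},
    {"translation": [0, 0, 0], "spin": 0, "jaw": 0},
    {"translation": [0, 0, -0.01], "spin": 0, "jaw": 0},
    {"translation": [0, 0, -0.03], "spin": 0, "jaw": 0},
    {"translation": [0, 0, -0.035], "spin": 0, "jaw": 0},
    {"translation": [0, 0, -0.035], "spin": 0, "jaw": 0},
    {"translation": [0, 0, -0.02], "spin": 0, "jaw": 0}
  ]
}}

```text
time: 4.17
tool_pos: [440.7, 20.0, 138.5]
tcp_rot: [179.9, 0.3, 165.8]
ft_force: [1.1, -0.3, 0.8]
finger_gap: 13.6
grip_force: 39.1
```

```bash
python3 go.py 632 -302 100 180
cat > tray.py <<'E'
from fit import *
T=snap("top","t1.png")
for d in r.regions_of(T,"tray")[:3]: print(d["score"],d["xy"],rect(T,d["pixels"],50)[0])
d=[d for d in r.regions_of(T,"tray") if abs(d["xy"][0]-370)<15][0]
q=cv2.convexHull(np.argwhere(d["pixels"])[:,::-1].astype(np.int32))[:,0]
print(np.round(fit([(T,q)],130,140,0,50,(600,-302,1)),1))
for d in r.regions_of(T,"cell_1")[:5]: print(round(d["score"],2),d["xy"],rect(T,d["pixels"],7.5)[0])
cv2.imwrite("pics/t1c.png",cv2.resize(T["pixels"][150:290,180:420],None,fx=3.3,fy=3.3,interpolation=cv2.INTER_CUBIC))
E
python3 tray.py
```

```text
t 4.17 pos [440.7  20.  138.5] rot [179.9   0.3 165.8] gap 13.6
shift [-264.3 -265.3   38.5] spin -0.248
0.64 [366.8, 202.5] ((595.9681396484375, -295.4940185546875), (141.9003448486328, 152.1345672607422), 2.3871936798095703)
[ 5.994e+02 -3.003e+02  3.100e+00  4.000e-01]
0.58 [342.7, 262.8] ((432.3148498535156, -216.77198791503906), (16.52174949645996, 45.37013244628906), 78.49258422851562)
0.49 [303.3, 251.8] ((454.93914794921875, -100.79557037353516), (48.96577072143555, 14.129572868347168), 12.924698829650879)
```

>>> {"api": "carry_out", "payload": {
  "commands": [
    {"translation": [-0.0285, -0.0285, 0], "spin": 0, "jaw": 0},
    {"translation": [-0.0285, -0.0285, 0], "spin": 0, "jaw": 0},
    {"translation": [-0.0285, -0.0285, 0], "spin": 0, "jaw": 0},
    {"translation": [-0.0285, -0.0285, 0], "spin": 0, "jaw": 0},
    {"translation": [-0.0285, -0.0285, 0], "spin": 0, "jaw": 0},
    {"translation": [-0.0285, -0.0285, 0], "spin": 0, "jaw": 0},
    {"translation": [-0.0285, -0.0285, 0], "spin": 0, "jaw": 0},
    {"translation": [-0.0285, -0.0285, 0], "spin": 0, "jaw": 0}
  ]
}}

```text
time: 5.03
tool_pos: [603.7, -258.1, 130.9]
tcp_rot: [179.9, -0.2, 165.8]
ft_force: [0.4, 0.7, 1.1]
finger_gap: 13.5
grip_force: 39.1
```

>>> {"api": "carry_out", "payload": {
  "commands": [
    {"translation": [-0.02, -0.021, 0], "spin": 0, "jaw": 0},
    {"translation": [-0.014, -0.015, 0], "spin": 0, "jaw": 0},
    {"translation": [0, 0, 0.01], "spin": -0.1, "jaw": 0},
    {"translation": [0, 0, 0.03], "spin": -0.1, "jaw": 0},
    {"translation": [0, 0, 0.02], "spin": -0.1, "jaw": 0},
    {"translation": [0, 0, 0], "spin": 0, "jaw": 0},
    {"translation": [0, 0, 0], "spin": 0, "jaw": 0},
    {"translation": [0, 0, 0], "spin": 0, "jaw": 0}
  ]
}}

```text
time: 5.7
tool_pos: [628.3, -300.0, 73.6]
tcp_rot: [180.0, -0.0, -177.2]
ft_force: [0.1, 0.0, 0.9]
finger_gap: 13.4
grip_force: 39.1
```

```bash
python3 go.py 630 -300 9 183
```

```text
t 5.7 pos [ 628.3 -300.    73.6] rot [ 180.    -0.  -177.2] gap 13.4
shift [-1.7 -0.  64.6] spin -0.003
```

View pics/t1c.png

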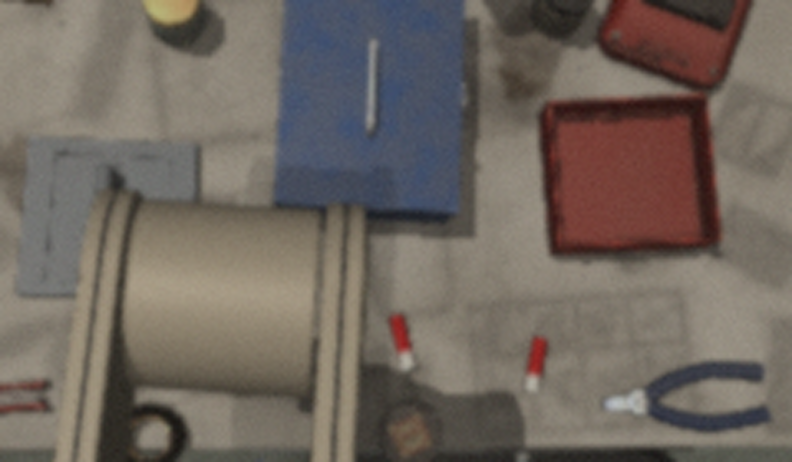

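The arm hides the left half of the view. The tray is unmoved at crop ≈(632,175), and the two right-hand cells are still at (402,342) and (537,362). Next I'll lower the held cell into the tray.

>>> {"api": "carry_out", "payload": {
  "commands": [
    {"translation": [-0.002, 0, 0.03], "spin": 0, "jaw": 0},
    {"translation": [0, 0, 0.025], "spin": 0, "jaw": 0},
    {"translation": [0, 0, 0.009], "spin": 0, "jaw": 0},
    {"translation": [0, 0, 0], "spin": 0, "jaw": 0},
    {"translation": [0, 0, 0], "spin": 0, "jaw": 0},
    {"translation": [0, 0, 0], "spin": 0, "jaw": 0.032},
    {"translation": [0, 0, 0], "spin": 0, "jaw": 0.032},
    {"translation": [0, 0, 0], "spin": 0, "jaw": 0.032}
  ]
}}

```text
time: 6.37
tool_pos: [631.1, -300.5, 10.7]
tcp_rot: [-179.9, 0.1, -177.0]
ft_force: [-0.5, 0.9, 0.6]
finger_gap: 32.0
grip_force: 0.0
```

>>> {"api": "carry_out", "payload": {
  "commands": [
    {"translation": [0, 0, -0.01], "spin": 0, "jaw": 0.032},
    {"translation": [0, 0, -0.03], "spin": 0, "jaw": 0.032},
    {"translation": [0, 0, -0.035], "spin": 0, "jaw": 0.04},
    {"translation": [0, 0, -0.02], "spin": 0, "jaw": 0.05},
    {"translation": [0, 0, 0], "spin": -0.1, "jaw": 0.05},
    {"translation": [0, 0, 0], "spin": -0.08, "jaw": 0.05},
    {"translation": [0, 0, 0], "spin": 0, "jaw": 0.05},
    {"translation": [0, 0, 0], "spin": 0, "jaw": 0.05}
  ]
}}

```text
time: 7.03
tool_pos: [630.4, -300.1, 105.0]
tcp_rot: [-180.0, 0.0, -166.8]
ft_force: [-0.5, -0.4, -0.5]
finger_gap: 50.1
grip_force: 0.0
```

```bash
python3 go.py 454 -101 50 193
```

```text
t 7.03 pos [ 630.4 -300.1  105. ] rot [-180.     0.  -166.8] gap 50.1
shift [126.4 234.   55. ] spin 0.003
```

>>> {"api": "carry_out", "payload": {
  "commands": [
    {"translation": [0.018, 0.0334, 0], "spin": 0, "jaw": 0.05},
    {"translation": [0.018, 0.0334, 0], "spin": 0, "jaw": 0.05},
    {"translation": [0.018, 0.0334, 0], "spin": 0, "jaw": 0.05},
    {"translation": [0.018, 0.0334, 0], "spin": 0, "jaw": 0.05},
    {"translation": [0.018, 0.0334, 0], "spin": 0, "jaw": 0.05},
    {"translation": [0.018, 0.0334, 0], "spin": 0, "jaw": 0.05},
    {"translation": [0.018, 0.0334, 0.02], "spin": 0, "jaw": 0.05},
    {"translation": [0, 0, 0.03], "spin": 0, "jaw": 0.05}
  ]
}}

```text
time: 7.7
tool_pos: [452.4, -98.8, 56.3]
tcp_rot: [-180.0, 0.1, -166.8]
ft_force: [-0.2, 0.0, -0.3]
finger_gap: 49.9
grip_force: 0.0
```

```bash
python3 go.py 454 -101 3 193
```

```text
t 7.7 pos [452.4 -98.8  56.3] rot [-1.800e+02  1.000e-01 -1.668e+02] gap 49.9
shift [-1.  -2.5 53.3] spin 0.004
```

>>> {"api": "carry_out", "payload": {
  "commands": [
    {"translation": [-0.001, -0.002, 0.025], "spin": 0, "jaw": 0.05},
    {"translation": [0, 0, 0.02], "spin": 0, "jaw": 0.05},
    {"translation": [0, 0, 0.007], "spin": 0, "jaw": 0.05},
    {"translation": [0, 0, 0], "spin": 0, "jaw": 0.05},
    {"translation": [0, 0, 0], "spin": 0, "jaw": 0},
    {"translation": [0, 0, 0], "spin": 0, "jaw": 0},
    {"translation": [0, 0, 0], "spin": 0, "jaw": 0},
    {"translation": [0, 0, 0], "spin": 0, "jaw": 0}
  ]
}}

```text
time: 8.37
tool_pos: [457.6, -104.7, 4.6]
tcp_rot: [-179.9, 0.1, -166.7]
ft_force: [0.1, 0.3, 6.9]
finger_gap: 13.4
grip_force: 40.1
```

>>> {"api": "carry_out", "payload": {
  "commands": [
    {"translation": [0, 0, 0], "spin": 0, "jaw": 0},
    {"translation": [0, 0, -0.01], "spin": 0, "jaw": 0},
    {"translation": [0, 0, -0.025], "spin": 0, "jaw": 0},
    {"translation": [0, 0, -0.03], "spin": 0, "jaw": 0},
    {"translation": [0, 0, -0.03], "spin": 0, "jaw": 0},
    {"translation": [0, 0, -0.01], "spin": 0, "jaw": 0},
    {"translation": [0, 0, 0], "spin": 0.1, "jaw": 0},
    {"translation": [0, 0, 0], "spin": 0.074, "jaw": 0}
  ]
}}

```text
time: 9.03
tool_pos: [457.2, -104.4, 110.0]
tcp_rot: [-179.9, 0.2, -176.9]
ft_force: [-0.5, -0.5, -0.1]
finger_gap: 13.6
grip_force: 39.4
```

```bash
python3 go.py 570 -331 105 183
```

```text
t 9.03 pos [ 457.2 -104.4  110. ] rot [-179.9    0.2 -176.9] gap 13.6
shift [-100.6 -232.3    5. ] spin 0.001
```

>>> {"api": "carry_out", "payload": {
  "commands": [
    {"translation": [-0.0144, -0.0332, 0], "spin": 0, "jaw": 0},
    {"translation": [-0.0144, -0.0332, 0], "spin": 0, "jaw": 0},
    {"translation": [-0.0144, -0.0332, 0], "spin": 0, "jaw": 0},
    {"translation": [-0.0144, -0.0332, 0], "spin": 0, "jaw": 0},
    {"translation": [-0.0144, -0.0332, 0], "spin": 0, "jaw": 0},
    {"translation": [-0.0144, -0.0332, 0], "spin": 0, "jaw": 0},
    {"translation": [-0.0144, -0.0332, 0], "spin": 0, "jaw": 0},
    {"translation": [0, 0, 0.02], "spin": 0, "jaw": 0}
  ]
}}

```text
time: 9.7
tool_pos: [574.5, -338.0, 93.1]
tcp_rot: [-179.5, 0.5, -176.8]
ft_force: [2.1, -1.9, 2.3]
finger_gap: 13.5
grip_force: 39.4
```

```bash
python3 go.py 570 -331 9 183
```

```text
t 9.7 pos [ 574.5 -338.    93.1] rot [-179.5    0.5 -176.8] gap 13.5
shift [ 4.1  7.2 84.1] spin 0.003
```

>>> {"api": "carry_out", "payload": {
  "commands": [
    {"translation": [0, 0, 0.02], "spin": 0, "jaw": 0},
    {"translation": [0, 0, 0.03], "spin": 0, "jaw": 0},
    {"translation": [0, 0, 0.022], "spin": 0, "jaw": 0},
    {"translation": [0, 0, 0.008], "spin": 0, "jaw": 0},
    {"translation": [0, 0, 0], "spin": 0, "jaw": 0},
    {"translation": [0, 0, 0], "spin": 0, "jaw": 0.032},
    {"translation": [0, 0, 0], "spin": 0, "jaw": 0.032},
    {"translation": [0, 0, 0], "spin": 0, "jaw": 0.032}
  ]
}}

```text
time: 10.37
tool_pos: [570.7, -330.5, 8.9]
tcp_rot: [-180.0, 0.1, -176.7]
ft_force: [0.6, 0.4, -0.2]
finger_gap: 31.6
grip_force: 0.0
```

>>> {"api": "carry_out", "payload": {
  "commands": [
    {"translation": [0, 0, -0.01], "spin": 0, "jaw": 0.032},
    {"translation": [0, 0, -0.03], "spin": 0, "jaw": 0.032},
    {"translation": [0, 0, -0.035], "spin": 0, "jaw": 0.04},
    {"translation": [0, 0, -0.02], "spin": 0, "jaw": 0.05},
    {"translation": [0, 0, 0], "spin": 0.1, "jaw": 0.05},
    {"translation": [0, 0, 0], "spin": 0.1, "jaw": 0.05},
    {"translation": [0, 0, 0], "spin": 0.08, "jaw": 0.05},
    {"translation": [0, 0, 0], "spin": 0, "jaw": 0.05}
  ]
}}

```text
time: 11.03
tool_pos: [570.6, -330.4, 104.5]
tcp_rot: [-180.0, 0.1, 167.1]
ft_force: [-0.1, -0.5, 0.2]
finger_gap: 50.1
grip_force: 0.0
```

```bash
python3 go.py 433 -216.5 3 167
```

```text
t 11.03 pos [ 570.6 -330.4  104.5] rot [-1.800e+02  1.000e-01  1.671e+02] gap 50.1
shift [159.6  80.2 101.5] spin 0.001
```

>>> {"api": "carry_out", "payload": {
  "commands": [
    {"translation": [0.0319, 0.016, 0], "spin": 0, "jaw": 0.05},
    {"translation": [0.0319, 0.016, 0], "spin": 0, "jaw": 0.05},
    {"translation": [0.0319, 0.016, 0], "spin": 0, "jaw": 0.05},
    {"translation": [0.0319, 0.016, 0], "spin": 0, "jaw": 0.05},
    {"translation": [0.0319, 0.016, 0], "spin": 0, "jaw": 0.05},
    {"translation": [0, 0, 0.02], "spin": 0, "jaw": 0.05},
    {"translation": [0, 0, 0.03], "spin": 0, "jaw": 0.05},
    {"translation": [0, 0, 0.01], "spin": 0, "jaw": 0.05}
  ]
}}

```text
time: 11.7
tool_pos: [430.6, -215.9, 41.0]
tcp_rot: [180.0, -0.1, 167.5]
ft_force: [-1.7, 0.5, -1.4]
finger_gap: 50.1
grip_force: 0.0
```

>>> {"api": "carry_out", "payload": {
  "commands": [
    {"translation": [0, 0, 0.025], "spin": 0, "jaw": 0.05},
    {"translation": [0, 0, 0.013], "spin": 0, "jaw": 0.05},
    {"translation": [0, 0, 0.003], "spin": 0, "jaw": 0.05},
    {"translation": [0, 0, 0], "spin": 0, "jaw": 0.05},
    {"translation": [0, 0, 0], "spin": 0, "jaw": 0},
    {"translation": [0, 0, 0], "spin": 0, "jaw": 0},
    {"translation": [0, 0, 0], "spin": 0, "jaw": 0},
    {"translation": [0, 0, 0], "spin": 0, "jaw": 0}
  ]
}}

```text
time: 12.37
tool_pos: [433.4, -217.8, 3.4]
tcp_rot: [-179.9, 0.1, 167.3]
ft_force: [-0.7, 0.3, 5.9]
finger_gap: 13.6
grip_force: 39.9
```

>>> {"api": "carry_out", "payload": {
  "commands": [
    {"translation": [0, 0, 0], "spin": 0, "jaw": 0},
    {"translation": [0, 0, -0.01], "spin": 0, "jaw": 0},
    {"translation": [0, 0, -0.025], "spin": 0, "jaw": 0},
    {"translation": [0, 0, -0.03], "spin": 0, "jaw": 0},
    {"translation": [0, 0, -0.03], "spin": 0, "jaw": 0},
    {"translation": [0, 0, -0.01], "spin": -0.1, "jaw": 0},
    {"translation": [0, 0, 0], "spin": -0.1, "jaw": 0},
    {"translation": [0, 0, 0], "spin": -0.08, "jaw": 0}
  ]
}}

```text
time: 13.03
tool_pos: [433.2, -217.7, 109.4]
tcp_rot: [-179.9, 0.2, -176.4]
ft_force: [-0.5, 0.3, -1.0]
finger_gap: 13.7
grip_force: 39.1
```

```bash
python3 go.py 570 -270 9 183
```

```text
t 13.03 pos [ 433.2 -217.7  109.4] rot [-179.9    0.2 -176.4] gap 13.7
shift [-133.2  -60.9  100.4] spin 0.011
```

>>> {"api": "carry_out", "payload": {
  "commands": [
    {"translation": [-0.0333, -0.0152, 0], "spin": 0, "jaw": 0},
    {"translation": [-0.0333, -0.0152, 0], "spin": 0, "jaw": 0},
    {"translation": [-0.0333, -0.0152, 0], "spin": 0, "jaw": 0},
    {"translation": [-0.0333, -0.0152, 0], "spin": 0, "jaw": 0},
    {"translation": [0, 0, 0], "spin": 0, "jaw": 0},
    {"translation": [0, 0, 0.01], "spin": 0, "jaw": 0},
    {"translation": [0, 0, 0.02], "spin": 0, "jaw": 0},
    {"translation": [0, 0, 0.01], "spin": 0, "jaw": 0}
  ]
}}

```text
time: 13.7
tool_pos: [567.1, -269.2, 65.0]
tcp_rot: [179.9, -0.1, -176.7]
ft_force: [-1.5, -0.4, -0.5]
finger_gap: 13.5
grip_force: 39.2
```

>>> {"api": "carry_out", "payload": {
  "commands": [
    {"translation": [0, 0, 0.025], "spin": 0, "jaw": 0},
    {"translation": [0, 0, 0.025], "spin": 0, "jaw": 0},
    {"translation": [0, 0, 0.009], "spin": 0, "jaw": 0},
    {"translation": [0, 0, 0], "spin": 0, "jaw": 0},
    {"translation": [0, 0, 0], "spin": 0, "jaw": 0},
    {"translation": [0, 0, 0], "spin": 0, "jaw": 0.032},
    {"translation": [0, 0, 0], "spin": 0, "jaw": 0.032},
    {"translation": [0, 0, 0], "spin": 0, "jaw": 0.032}
  ]
}}

```text
time: 14.37
tool_pos: [569.0, -270.4, 8.8]
tcp_rot: [-179.9, 0.0, -176.7]
ft_force: [-0.9, -2.1, 2.8]
finger_gap: 32.2
grip_force: 1.3
```

>>> {"api": "carry_out", "payload": {
  "commands": [
    {"translation": [0, 0, -0.01], "spin": 0, "jaw": 0.032},
    {"translation": [0, 0, -0.03], "spin": 0, "jaw": 0.032},
    {"translation": [0, 0, -0.035], "spin": 0, "jaw": 0.04},
    {"translation": [0, 0, -0.035], "spin": 0, "jaw": 0.05},
    {"translation": [0, 0, -0.035], "spin": 0, "jaw": 0.05},
    {"translation": [0, 0, -0.035], "spin": 0.1, "jaw": 0.05},
    {"translation": [0, 0, 0], "spin": 0, "jaw": 0.05},
    {"translation": [0, 0, 0], "spin": 0, "jaw": 0.05}
  ]
}}

```text
time: 15.03
tool_pos: [570.7, -270.9, 192.7]
tcp_rot: [-179.8, 0.4, 177.6]
ft_force: [-0.8, 0.0, -1.5]
finger_gap: 49.8
grip_force: 0.0
```

```bash
python3 go.py 450 0 190 177
python3 - <<'E'
from h import *
S=snap("side","s2.png");T=snap("top","t2.png")
cv2.imwrite("pics/t2c.png",np.vstack([cv2.resize(T["pixels"][150:290,180:420],(700,408),interpolation=cv2.INTER_CUBIC)[:, :],cv2.resize(S["pixels"][150:210,220:340],(700,190))[:190]]))
E
```

```text
t 15.03 pos [ 570.7 -270.9  192.7] rot [-179.8    0.4  177.6] gap 49.8
shift [131.9 265.7   2.7] spin 0.011
```

View pics/t2c.png

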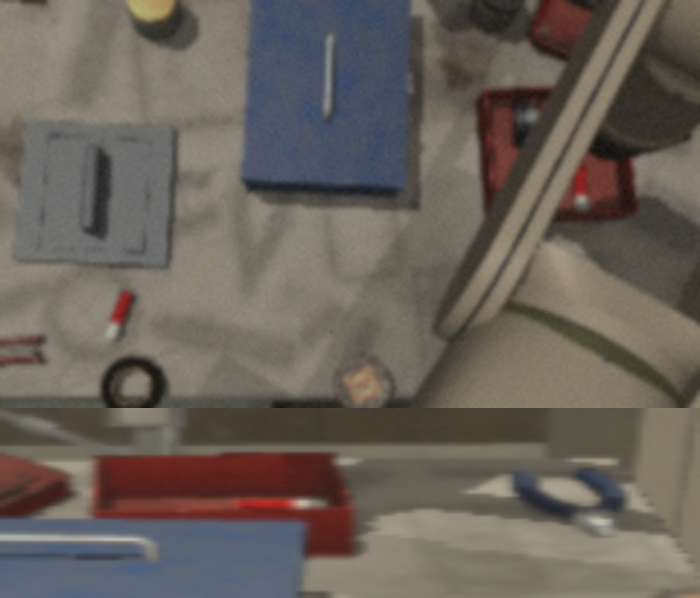

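The top view shows one cell left on the bench (crop 118,315) and the lid clear (95,195). The arm hides most of the tray, but a red cell shows in it at (582,190), and the side view also shows a cell inside. I'll check the count again once the arm has moved away. While the lid is unobstructed I'll measure it.

```bash
cat > lid.py <<'E'
from fit import *
T=snap("top");S=snap("side");o=[T,S]
L=[outline(p,"lid") for p in o]
for k in([0],[1],[0,1]): print(k,np.round(fit([(o[i],L[i]) for i in k],143,153,0,12,(565,158,-3)),1))
for p in o:
    d=r.regions_of(p,"lid_handle")[0];print("hreg",d["xy"],d["pixels"].sum())
    for d in r.landmark_of(p,"lid_handle")[:1]+r.spot_in(p,"lid_handle")[:1]: print(d["score"],d["xy"],ray(p,d["xy"],36))
# bar in the grey picture: check model projection
for p in o: print(proj(p,[565,159,45]),proj(p,[565,159,36]))
E
python3 lid.py; python3 go.py 565 159 190 177
```

```text
[0] [567.9 160.6  -3.5   0.7]
[1] [ 5.641e+02  1.565e+02 -3.100e+00  5.000e-01]
[0, 1] [565.  158.7  -3.3   0.9]
hreg [211.8, 215.9] 2585
0.92 [210.4, 214.7] [564.35426595 160.32303787]
0.15 [179.8, 270.9] [404.82357623 242.89662955]
hreg [271.5, 278.0] 3411
0.89 [271.5, 265.1] [565.34756369 156.7968177 ]
0.84 [272.8, 279.7] [564.03579794 205.25610085]
[210.3542862 213.925258 ] [210.86455956 214.47565884]
[271.70639709 262.07679566] [271.69741966 265.72919101]
t 15.63 pos [ 568.6 -270.   187.5] rot [180.   -0.  177.6] gap 49.9
shift [ 21.5 428.5  -2.5] spin 0.011
```

>>> {"api": "carry_out", "payload": {
  "commands": [
    {"translation": [0, 0.039, 0], "spin": 0, "jaw": 0.05},
    {"translation": [0, 0.039, 0], "spin": 0, "jaw": 0.05},
    {"translation": [0, 0.039, 0], "spin": 0, "jaw": 0.05},
    {"translation": [0, 0.039, 0], "spin": 0, "jaw": 0.05},
    {"translation": [0, 0.039, 0], "spin": 0, "jaw": 0.05},
    {"translation": [0, 0.039, 0], "spin": 0, "jaw": 0.05},
    {"translation": [0, 0.039, 0], "spin": 0, "jaw": 0.05},
    {"translation": [0, 0.039, 0], "spin": 0, "jaw": 0.05}
  ]
}}

```text
time: 16.3
tool_pos: [581.6, 43.6, 188.1]
tcp_rot: [180.0, 0.0, 177.6]
ft_force: [0.5, -0.3, -0.3]
finger_gap: 50.1
grip_force: 0.0
```

```bash
python3 go.py 565 159 190 177
python3 - <<'E'
from h import *
T=snap("top","t3.png")
cv2.imwrite("pics/t3c.png",cv2.resize(T["pixels"][150:290,300:440],(600,600),interpolation=cv2.INTER_CUBIC))
E
```

```text
t 16.3 pos [581.6  43.6 188.1] rot [180.    0.  177.6] gap 50.1
shift [ 21.4 114.6  -1.9] spin 0.01
```

View pics/t3c.png

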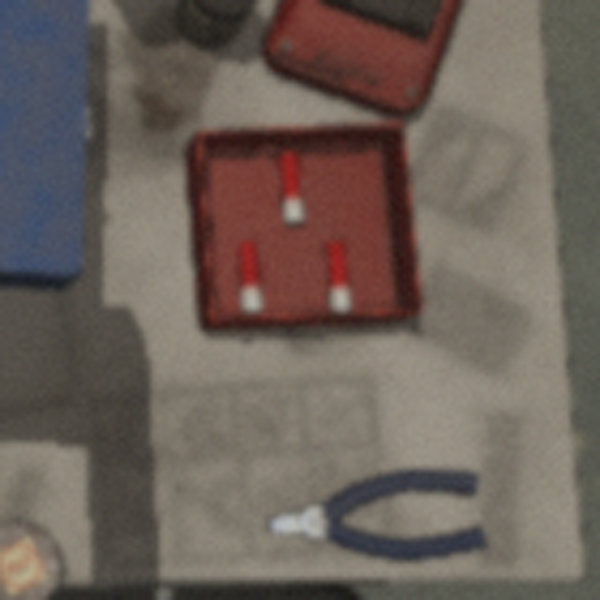

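All three cells lie flat in the tray, at crop (291,185), (250,277) and (339,275). Now I'll take the lid and re-measure the tray while it's unobstructed.

```bash
cat > tr2.py <<'E'
from fit import *
for i in range(3):
    T=snap("top")
    d=[d for d in r.regions_of(T,"tray") if abs(d["xy"][0]-370)<15]
    if d:
        q=cv2.convexHull(np.argwhere(d[0]["pixels"])[:,::-1].astype(np.int32))[:,0]
        print(np.round(fit([(T,q)],130,140,0,50,(600,-301,2)),1))
    print([np.round(ray(T,a["xy"],50),1) for a in r.landmark_of(T,"tray_rim")[:1]])
# rim by colour: dark-red outline of tray, outer edge
m=cv2.inRange(cv2.cvtColor(T["pixels"],cv2.COLOR_BGR2HSV),(0,90,30),(12,255,255))|cv2.inRange(cv2.cvtColor(T["pixels"],cv2.COLOR_BGR2HSV),(168,90,30),(180,255,255))
a=np.zeros_like(m);a[170:240,335:405]=m[170:240,335:405]
a=cv2.morphologyEx(a,cv2.MORPH_OPEN,np.ones((3,3)))
n,l,st,ce=cv2.connectedComponentsWithStats(a);k=1+np.argmax(st[1:,4]);print(st[k])
q=cv2.convexHull(np.argwhere(l==k)[:,::-1].astype(np.int32))[:,0]
print("colour",np.round(fit([(T,q)],130,140,0,50,(600,-301,2)),1))
E
python3 tr2.py
```

```text
[ 6.000e+02 -3.005e+02  2.500e+00  5.000e-01]
[array([ 595.7, -295. ])]
[ 5.995e+02 -3.011e+02  2.700e+00  4.000e-01]
[]
[ 5.995e+02 -3.008e+02  2.600e+00  4.000e-01]
[array([ 600.8, -308.9])]
[ 344  170   56   57 2349]
colour [ 602.6 -306.3    2.5    2.9]
```

>>> {"api": "carry_out", "payload": {
  "commands": [
    {"translation": [0.0071, 0.0382, 0], "spin": 0, "jaw": 0.05},
    {"translation": [0.0071, 0.0382, 0], "spin": 0, "jaw": 0.05},
    {"translation": [0.0071, 0.0382, 0], "spin": 0.016, "jaw": 0.05},
    {"translation": [0, 0, 0.02], "spin": 0, "jaw": 0.05},
    {"translation": [0, 0, 0.04], "spin": 0, "jaw": 0.05},
    {"translation": [0, 0, 0.03], "spin": 0, "jaw": 0.05},
    {"translation": [0, 0, 0], "spin": 0, "jaw": 0.05},
    {"translation": [0, 0, 0], "spin": 0, "jaw": 0.05}
  ]
}}

```text
time: 17.47
tool_pos: [563.6, 156.1, 96.1]
tcp_rot: [-179.9, -0.3, 176.6]
ft_force: [0.5, 0.4, 0.3]
finger_gap: 49.7
grip_force: 0.0
```

```bash
python3 go.py 565 159 17 176.7
```

```text
t 17.47 pos [563.6 156.1  96.1] rot [-179.9   -0.3  176.6] gap 49.7
shift [-1.2  3.  79.1] spin -0.001
```

>>> {"api": "carry_out", "payload": {
  "commands": [
    {"translation": [-0.001, 0.002, 0.02], "spin": 0, "jaw": 0.05},
    {"translation": [0, 0, 0.03], "spin": 0, "jaw": 0.05},
    {"translation": [0, 0, 0.02], "spin": 0, "jaw": 0.05},
    {"translation": [0, 0, 0.008], "spin": 0, "jaw": 0.05},
    {"translation": [0, 0, 0], "spin": 0, "jaw": 0.05},
    {"translation": [0, 0, 0], "spin": 0, "jaw": 0.03},
    {"translation": [0, 0, 0], "spin": 0, "jaw": 0.025},
    {"translation": [0, 0, 0], "spin": 0, "jaw": 0.02}
  ],
  "squeeze": 80
}}

```text
time: 18.13
tool_pos: [568.3, 159.3, 22.4]
tcp_rot: [179.9, 0.2, 176.7]
ft_force: [0.5, 0.3, 0.4]
finger_gap: 19.8
grip_force: 0.0
```

>>> {"api": "carry_out", "payload": {
  "commands": [
    {"translation": [0, 0, 0], "spin": 0, "jaw": 0},
    {"translation": [0, 0, 0], "spin": 0, "jaw": 0},
    {"translation": [0, 0, 0], "spin": 0, "jaw": 0},
    {"translation": [0, 0, 0], "spin": 0, "jaw": 0},
    {"translation": [0, 0, 0], "spin": 0, "jaw": 0},
    {"translation": [0, 0, 0], "spin": 0, "jaw": 0},
    {"translation": [0, 0, 0], "spin": 0, "jaw": 0},
    {"translation": [0, 0, 0], "spin": 0, "jaw": 0}
  ],
  "squeeze": 80
}}

```text
time: 18.8
tool_pos: [568.2, 159.4, 22.3]
tcp_rot: [180.0, 0.2, 176.7]
ft_force: [-1.1, -0.9, 6.4]
finger_gap: 12.3
grip_force: 79.5
```

```bash
python3 go.py 565 159 160 176.7
python3 - <<'E'
from h import *
S=snap("side","s3.png")
cv2.imwrite("pics/s3c.png",cv2.resize(S["pixels"][170:320,190:390],(800,600),interpolation=cv2.INTER_CUBIC))
E
```

```text
t 18.8 pos [568.2 159.4  22.3] rot [180.    0.2 176.7] gap 12.3
shift [   3.1   -0.5 -137.7] spin -0.0
```

View pics/s3c.png

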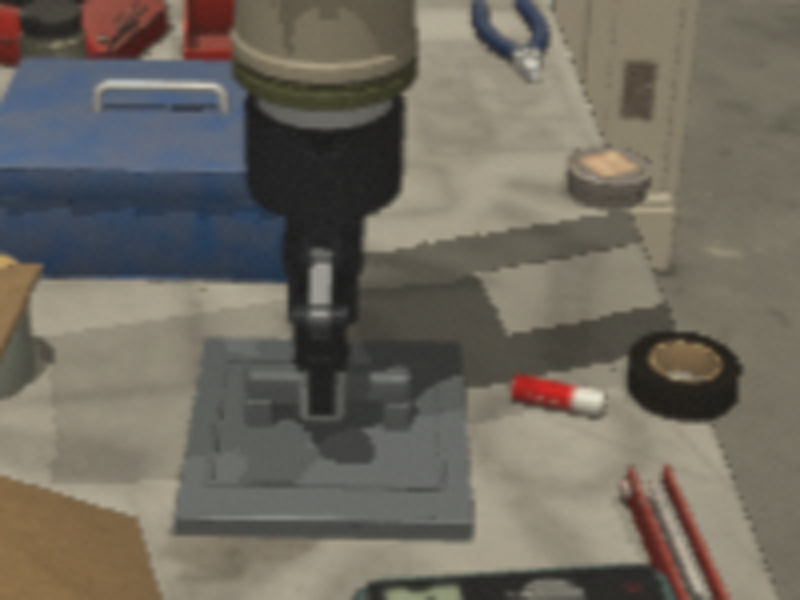

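The side view shows the fingers on the bar (crop 247–412), centred at about column 325. That is within 3 mm of its middle, and the lid and the spare cell haven't moved. Lifting.

>>> {"api": "carry_out", "payload": {
  "commands": [
    {"translation": [0, 0, -0.005], "spin": 0, "jaw": 0},
    {"translation": [0, 0, -0.015], "spin": 0, "jaw": 0},
    {"translation": [0, 0, -0.025], "spin": 0, "jaw": 0},
    {"translation": [0, 0, -0.03], "spin": 0, "jaw": 0},
    {"translation": [0, 0, -0.03], "spin": 0, "jaw": 0},
    {"translation": [0, 0, -0.025], "spin": 0, "jaw": 0},
    {"translation": [0, 0, -0.015], "spin": 0, "jaw": 0},
    {"translation": [0, 0, -0.005], "spin": 0, "jaw": 0}
  ]
}}

```text
time: 19.52
tool_pos: [568.2, 159.4, 174.3]
tcp_rot: [179.9, 0.3, 176.7]
ft_force: [1.4, 0.8, -2.3]
finger_gap: 12.8
grip_force: 78.2
```

```bash
python3 go.py 602.6 -301 172 182.6
python3 - <<'E'
from fit import *
S=snap("side","s4.png");P=r.sense();z=P["tool_pos"][2]-22.3;print(P["tool_pos"],P["ft_force"],P["wrist_torque"])
print(np.round(fit([(S,outline(S,"lid"))],143,153,z,z+12,(565,159,-3.3)),1))
E
```

```text
t 19.52 pos [568.2 159.4 174.3] rot [179.9   0.3 176.7] gap 12.8
shift [ -60.9 -457.7    2.3] spin -0.103
[567.89968729 159.36217171 173.36842141] [ 0.58425057  0.43605498 -2.0478715 ] [-0.00745026 -0.04432602 -0.02328503]
[ 5.652e+02  1.578e+02 -3.600e+00  5.000e-01]
```

>>> {"api": "carry_out", "payload": {
  "commands": [
    {"translation": [-0.002, -0.015, 0], "spin": 0, "jaw": 0},
    {"translation": [-0.0033, -0.025, 0], "spin": 0, "jaw": 0},
    {"translation": [-0.0044, -0.033, 0], "spin": 0, "jaw": 0},
    {"translation": [-0.0044, -0.033, 0], "spin": 0, "jaw": 0},
    {"translation": [-0.0044, -0.033, 0], "spin": 0, "jaw": 0},
    {"translation": [-0.0044, -0.033, 0], "spin": 0, "jaw": 0},
    {"translation": [-0.0044, -0.033, 0], "spin": 0, "jaw": 0},
    {"translation": [-0.0044, -0.033, 0], "spin": 0, "jaw": 0}
  ]
}}

```text
time: 20.28
tool_pos: [582.8, -81.7, 167.2]
tcp_rot: [180.0, -0.2, 176.7]
ft_force: [-0.8, 0.1, -2.3]
finger_gap: 12.3
grip_force: 78.3
```

>>> {"api": "carry_out", "payload": {
  "commands": [
    {"translation": [-0.0044, -0.033, 0], "spin": 0, "jaw": 0},
    {"translation": [-0.0044, -0.033, 0], "spin": 0, "jaw": 0},
    {"translation": [-0.0044, -0.033, 0], "spin": 0, "jaw": 0},
    {"translation": [-0.0044, -0.033, 0], "spin": 0, "jaw": 0},
    {"translation": [-0.0044, -0.033, 0], "spin": 0, "jaw": 0},
    {"translation": [-0.0033, -0.025, 0], "spin": 0, "jaw": 0},
    {"translation": [-0.0024, -0.018, 0], "spin": 0, "jaw": 0},
    {"translation": [-0.0015, -0.012, 0], "spin": 0, "jaw": 0}
  ]
}}

```text
time: 20.95
tool_pos: [599.2, -303.4, 166.9]
tcp_rot: [179.9, -0.2, 176.6]
ft_force: [0.1, -0.7, -2.7]
finger_gap: 12.0
grip_force: 78.3
```

>>> {"api": "carry_out", "payload": {
  "commands": [
    {"translation": [0, 0, 0], "spin": -0.03, "jaw": 0},
    {"translation": [0, 0, 0], "spin": -0.04, "jaw": 0},
    {"translation": [0, 0, 0], "spin": -0.033, "jaw": 0},
    {"translation": [0, 0, 0.01], "spin": 0, "jaw": 0},
    {"translation": [0, 0, 0.02], "spin": 0, "jaw": 0},
    {"translation": [0, 0, 0.01], "spin": 0, "jaw": 0},
    {"translation": [0, 0, 0], "spin": 0, "jaw": 0},
    {"translation": [0, 0, 0], "spin": 0, "jaw": 0}
  ]
}}

```text
time: 21.62
tool_pos: [599.6, -300.7, 127.7]
tcp_rot: [179.9, -0.2, -177.4]
ft_force: [0.5, -0.5, -2.4]
finger_gap: 12.5
grip_force: 78.3
```

```bash
python3 go.py 602.6 -300 82 182.6
cat > chk.py <<'E'
from fit import *
P=r.sense();z=P["tool_pos"][2]-22.3
T=snap("top","tc.png");S=snap("side","sc.png")
for n,p in(("top",T),("side",S)):
    for d in r.regions_of(p,"lid")[:2]:
        if np.hypot(*(np.array(d["xy"])-proj(p,[600,-300,z+12])))<25:
            q=cv2.convexHull(np.argwhere(d["pixels"])[:,::-1].astype(np.int32))[:,0]
            print(n,"lid",d["score"],int(d["pixels"].sum()),np.round(fit([(p,q)],143,153,z,z+12,(600,-300,2.7)),1))
E
python3 chk.py
```

```text
t 21.62 pos [ 599.6 -300.7  127.7] rot [ 179.9   -0.2 -177.4] gap 12.5
shift [-3.   0.5 45.7] spin -0.0
top lid 0.58 1332 [ 5.977e+02 -3.002e+02  4.600e+00  4.000e-01]
side lid 0.85 1127 [ 596.7 -310.2    3.5    1.5]
```

>>> {"api": "carry_out", "payload": {
  "commands": [
    {"translation": [-0.0028, 0, 0.005], "spin": 0, "jaw": 0},
    {"translation": [0, 0, 0.01], "spin": 0, "jaw": 0},
    {"translation": [0, 0, 0.012], "spin": 0, "jaw": 0},
    {"translation": [0, 0, 0.01], "spin": 0, "jaw": 0},
    {"translation": [0, 0, 0.005], "spin": 0, "jaw": 0},
    {"translation": [0, 0, 0.003], "spin": 0, "jaw": 0},
    {"translation": [0, 0, 0], "spin": 0, "jaw": 0},
    {"translation": [0, 0, 0], "spin": 0, "jaw": 0}
  ]
}}

```text
time: 22.48
tool_pos: [603.5, -301.6, 84.8]
tcp_rot: [180.0, -0.0, -177.4]
ft_force: [-0.1, -1.2, -2.8]
finger_gap: 12.3
grip_force: 78.4
```

```bash
python3 go.py 602.6 -300.8 82.3 182.6; python3 chk.py
python3 - <<'E'
import cv2,numpy as np
T=cv2.imread("pics/tc.png");S=cv2.imread("pics/sc.png")
cv2.imwrite("pics/fin.png",np.hstack([cv2.resize(T[160:260,330:430],(400,400),interpolation=cv2.INTER_CUBIC),cv2.resize(S[130:210,220:300],(400,400),interpolation=cv2.INTER_CUBIC)]))
E
```

```text
t 22.48 pos [ 603.5 -301.6   84.8] rot [ 180.    -0.  -177.4] gap 12.3
shift [0.9 0.9 2.5] spin -0.0
top lid 0.58 979 [ 601.9 -299.8    4.9    0.9]
side lid 0.76 1036 [ 601.6 -310.4    1.9    0.8]
```

View pics/fin.png

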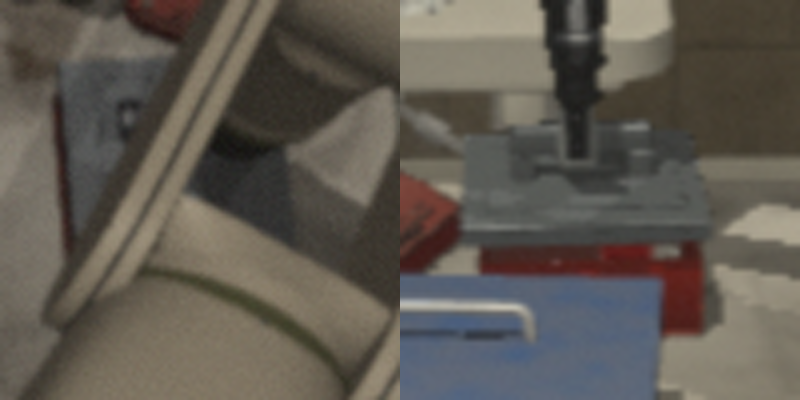

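The side view shows the lid level with a narrow gap above the tray. The lid's lower edge spans 465–708, against ≈480–703 for the tray rim, so the lid may sit slightly too far toward +x. I'll measure both in that same picture.

Run:
```python
from h import *
S=snap("side");I=S["pixels"].astype(int)
def pj(x,y,z,yaw,u,v):
    c,s=np.cos(yaw),np.sin(yaw);return np.round(proj(S,[x+c*u-s*v,y+s*u+c*v,z]),1)
print("tray rim y+ corners +x,-x",pj(599.6,-300.8,50,.046,65,70),pj(599.6,-300.8,50,.046,-65,70), "at z30",pj(599.6,-300.8,30,.046,-65,70))
Z=84.8-22.3
for z in(Z,Z+12): print("lid",z,pj(600.6,-301.2,z,.046,71.5,76.5),pj(600.6,-301.2,z,.046,-71.5,76.5))
red=I[...,2]-I[...,1]
for y in range(178,196,2): print(y,"red",[int(v) for v in np.where(red[y,300-80:380]>35)[0][[0,-1]]+220] if (red[y,220:380]>35).any() else None)
g=cv2.GaussianBlur(S["pixels"],(3,3),0).astype(int).sum(2)/3
for y in(172,174,176): print(y,[int(v) for v in g[y,228:242]],[int(v) for v in g[y,356-80:290-0]])
```

```text
tray rim y+ corners +x,-x [234.6 182.9] [279.9 181.6] at z30 [279.8 188. ]
lid 62.5 [231.7 179.8] [282.1 178.4]
lid 74.5 [231.5 175.8] [282.1 174.5]
178 red None
180 red [260, 269]
182 red [241, 279]
184 red [241, 280]
186 red [273, 280]
188 red [273, 279]
190 red [273, 279]
192 red [273, 279]
194 red [273, 279]
172 [71, 66, 63, 66, 78, 89, 92, 90, 88, 87, 86, 85, 85, 85] [87, 88, 88, 88, 87, 83, 80, 79, 81, 84, 88, 95, 106, 123]
174 [54, 45, 47, 63, 87, 103, 107, 106, 104, 103, 102, 101, 99, 98] [88, 89, 87, 85, 82, 81, 83, 87, 92, 103, 120, 136, 146, 153]
176 [41, 40, 44, 55, 71, 81, 85, 85, 84, 83, 82, 81, 81, 81] [67, 69, 69, 69, 70, 74, 82, 94, 109, 126, 136, 140, 142, 147]
```

>>> {"api": "carry_out", "payload": {
  "commands": [
    {"translation": [0.001, 0.0005, 0.001], "spin": 0, "jaw": 0},
    {"translation": [0, 0, 0.001], "spin": 0, "jaw": 0},
    {"translation": [0, 0, 0], "spin": 0, "jaw": 0},
    {"translation": [0, 0, 0], "spin": 0, "jaw": 0},
    {"translation": [0, 0, 0], "spin": 0, "jaw": 0},
    {"translation": [0, 0, 0], "spin": 0, "jaw": 0},
    {"translation": [0, 0, 0], "spin": 0, "jaw": 0},
    {"translation": [0, 0, 0], "spin": 0, "jaw": 0}
  ]
}}

```text
time: 23.4
tool_pos: [602.5, -301.2, 82.9]
tcp_rot: [-180.0, 0.0, -177.4]
ft_force: [0.7, 0.1, -2.2]
finger_gap: 12.6
grip_force: 78.4
```

```bash
python3 go.py 602.6 -300.8 82.5 182.6; python3 -c "
from bench import r
s=r.sense();print(s['tool_pos'],s['ft_force'],s['grip_force'])
print(r.hand_in())"
```

```text
t 23.4 pos [ 602.5 -301.2   82.9] rot [-180.     0.  -177.4] gap 12.6
shift [-0.1  0.4  0.4] spin -0.0
[ 602.53500713 -301.17587427   82.90194376] [ 0.66145435  0.11449457 -2.15488781] 78.38747262954712
the job is handed in; nothing more can be done
None
```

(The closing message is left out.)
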